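Clamp a flat limit gauge in the tilted spring holder

ROBOT

A 6-joint arm with a two-finger parallel gripper is mounted at the origin on the work surface. World frame = base frame: x ahead of the robot, y to its left, z up, the work surface at z = 0. Lengths are in mm, angles in rad, forces in N, time in s.
With the tool pointing down it reaches from about 300 to 775 mm from the base axis. Payload 14.6 kg.
Tool frame: the origin (TCP) lies at the very end of the fingers, on their centre line; the grasp point (between the pads) lies 19 mm behind it (bot.grip_depth is the distance from the TCP to the grasp point, in mm); x points along the fingers, y is the direction in which the jaws open and shut, and the axes are right-handed (so a half turn about x gives the same grasp; the last joint's range is limited). The gripper opens to 85 mm and grips with 20 to 120 N. Pads are 22 mm wide; open, the fingers measure 114 mm over their backs; the gripper's body (76 mm by 85 mm) begins 54 mm behind the grasp point. The pads swing forward as they close: fully open they stand 13 mm farther back than shut.
Start: joints at [1.193, 0.3, 1.521, -0, 1.321, -0.067], TCP at [168.199, 523.64, 231.281] pointing down, gripper open.
Joint ranges: [-3.03, 3.03], [-0.79, 2.21], [0.23, 2.52], [-1.04, 4.18], [0, 3.07], [-2.55, 2.55]. Speed limits (rad/s): [2.22, 2.22, 2.57, 3.14, 3.14, 3.14].

INTERFACE

Orientations are given as [roll, pitch, yaw] about the fixed x, y, z axes, in that order (R = Rz(yaw) Ry(pitch) Rx(roll)).
In Python, from workcell import bot, imaging gives the robot as it stands.
- The arm moves only by the shell command python3 -m handwheel 'ROWS' [FORCE]. ROWS is JSON, a list of rows, each a list of 7 numbers: the shift along the world's x, y, z in m, then the turn, a rotation vector about the world's x, y, z in rad, then the closure in counts, from 0 (fully open) to 255 (shut). A call has 1 to 12 rows; each row shifts and turns the pose as measured when the row begins; what a row does not reach is not made up. A row lasts 1/8 s, in which the tool goes at most 62.5 mm and 10.7 degrees, less where a joint would pass 70% of its speed; a pose out of reach is approached as far as the arm can. A call is refused whole if a number of a shift passes 0.0625 or a number of a turn 0.188, either way. A call with a gripper value outside its range is refused whole. The fingers move at their own pace and stop on an object; FORCE is the grip in N (left out, the last holds). Time passes only in rows, so rows that do not move let the fingers close. It gives the time, the measured TCP pose, the force and the opening at its end, in the units of the state.
- bot.read_state(): the state, without advancing time (a new reading comes with each control period).
- imaging.grab_frame(name): name is "scene" or "top" or "wrist"; returns a dict with "image" (400x640x3 uint8, red, green, blue), "z_map" (400x640 float32, mm along the optical axis (not along the pixel's ray), 0 where there is no reading), "K" (3x3 intrinsics, pixels), "distortion" ([k1, k2, p1, p2, k3] as OpenCV has them; the pictures are not rectified), "rvec" (rotation vector, rad) and "tvec" (3), from world to camera coordinates, as OpenCV has them; the wrist camera has in their place "hand_eye" (4x4, takes a point from camera to tool coordinates, whose origin is the TCP and whose axes are the tool frame's). Camera axes: x right, y down, z forward; pixel columns grow to the right and rows downward; lengths in mm; the calibration is good to about 2 mm. A picture is of the moment at which its call begins: read the wrist's pose just before it.
- bot.job_done(): hands the job in, once; it reports no verdict.
The state is a dict: "time_s": time; "q": joint angles; "qd": joint speeds; "joint_torque": joint torques, N m; "eef_pos": TCP position; "tcp_rot": TCP orientation; "contact_force": force on the tool from outside, world axes, zero at the start; "wrist_torque": the same for the moment, N m; "opening": opening from 0.0 (shut) to 1.0 (fully open).
Only numpy, scipy, OpenCV 4.12 (cv2) and the standard library are available. Lean on these libraries where they do the work, as an engineer would, in place of code of your own. Each camera call takes 0.05 s, during which the arm holds its last target.

TASK

Take the flat limit gauge out of its red bin and clamp it in the tilted spring holder for inspection: red-banded end up, pushed into the sprung upper jaw, then the plain end lowered and let back into the fixed lower jaw, so that the spring holds it square in both grooves and about midway across the jaws. Do not force the gauge or jolt it against the holder, and leave the plug gauge, ring gauge and loupe where they are.

Things in the scene. Friction and masses are not known exactly. Their poses are not given: they have to be found in the camera images.
- gauge: Flat limit gauge, loose, ~0.2 kg, origin at its centre: steel blade 100 (x) x 50 (y) x 6 mm (z), square edges; black plastic hand grip round its middle, 36 (x) x 54 (y) x 12 mm (z), to be pinched across y by its two sides. Red band across the +x half. At the start it lies flat across its bin's ribs, centre 26 mm above the bench, red end to the robot's right (x within 0.3 rad of -y of the world).
- nest (a point): Point on the tilt head, 52 mm from the pivot square to the slope. x runs up the slope from the fixed lower to the sprung upper jaw, y across the jaws, z square out of the cradle. Slope 23 to 38 degrees, locked, rising to the robot's right (-y of the world) or up to 30 degrees from there towards the robot. A clamped gauge has these axes and lies centred in y and z (jaws' middle at z = 0).
- pivot (a point): Tilt pivot, 95 mm above the bench, axes as nest. The jaw rail is clamped in the head shifted by s = -8 to +8 mm along x, different each time and not reported: find it by feel (or sight). In nest's x (mm): lower lip at s-46; upper lip at s+42 unpressed, s+46 with the gauge clamped (its centre then at s), s+52.5 at the hard stop. The lower end clears the lower lip once the red end is past s+54.
- holder: Spring holder, fixed to the bench: base plate 170 x 110 x 14 mm, origin under its middle, x to the right. Both jaws: black, 60 (y) x 14 (x) x 21 mm (z -10.5 to +10.5 of nest), flat tops (nothing snaps in from above), a V-groove along y 14 mm wide and 7 mm deep, 90 degrees. The gauge's ends sit 4 mm inside. Under the gauge only a rail (top at z -18) and its clamp within y -16 to +24, above z -36.
- red_end (a point): Middle of the gauge's red-banded end face, 50 mm along +x from the gauge's centre; axes as the gauge's. Spring force on it in the upper jaw: about 4 N as the jaw begins to give, 6 N clamped, 9 N at the stop, where the force then rises sharply. To enter the groove, hold the gauge 10 to 15 degrees more nose-down than the slope so that its plain end passes over the lower jaw.
- bin_flat: Red plastic bin of the flat gauge, fixed: 150 (x) x 140 (y) x 34 mm, walls and floor 3 mm; origin under its centre, x to the robot's right. Two ribs across y, at x = -36 and +36 mm, 6 mm thick, tops 23 mm above the bench, carry the blade and leave 66 mm between them for the fingers, down to the floor. It may stand nearer the holder or farther out than the other bin.
- bin_plug: Second red bin of the same outside size, fixed, with saddle ribs that carry the plug gauge; origin under its centre. Leave alone.
- plug_gauge: Double-ended plug gauge, loose, lying along x of its bin: 115 mm long, 19 mm thick; origin at the underside of its middle, 13 mm above the bench. Leave in place.
- ring_gauge: Steel ring gauge lying loose on the bench to the right of the holder (-y), nearer the robot: 54 mm outside diameter, 24 mm bore, 16 mm high; origin at the centre of its underside. Leave in place.
- loupe: Black inspection loupe standing loose on the bench to the right of the holder, farther out: 42 mm across, 38 mm high; origin at the centre of its underside. Leave in place.
Not all that is in view belongs to the job. What is shaped like the holder but pink is not meant. Leave any turquoise or yellow look-alike of the gauge alone.

How it is judged:
By the outcome, as a careful person would: the job done as asked, in the order asked, and still so for the second after the job is handed in, with the robot touching nothing.
It also fails if it takes over 54 s, if anything falls off the work surface, if the arm or the gripper's body presses on something with over 40 N, if the wrist force passes 120 N, or if a joint passes its speed limit or range.

## Working session

There is one attempt and no reset: what is moved stays moved. The work goes in short steps, Python scripts to look and compute and a shell command to move; the robot and the scene stay as the last step left them, time stands still between calls to the robot, and variables do not carry over. Pictures are saved under pics/ and viewed, and the job is handed in when it is done.

```bash
ls; mkdir -p pics; cat > h.py <<'E'
import numpy as np, cv2
from workcell import bot, imaging
def grab(n):
    s=bot.read_state(); f=imaging.grab_frame(n); f['state']=s; return f
E
python3 - <<'E'
from h import *
import pickle
s=bot.read_state(); print(s)
fs={}
for n in ["scene","top","wrist"]:
    f=grab(n); fs[n]=f
    cv2.imwrite(f'pics/{n}0.png',f['image'][:,:,::-1])
    print(n,f['K'].tolist(),f['distortion'],[f.get(k) for k in('rvec','tvec','hand_eye')],(f['z_map']>0).mean())
pickle.dump(fs,open('f0.pkl','wb'))
E
```

```text
pics
{'time_s': 0.0, 'q': array([ 1.19336802e+00,  3.00480222e-01,  1.52159187e+00, -3.08687890e-05,
        1.32071118e+00, -6.66069100e-02]), 'qd': array([-0.00040437, -0.00139984, -0.00028216, -0.00028811, -0.0011246 ,
        0.00023104]), 'joint_torque': array([-1.05814019e-03, -5.43496013e+01, -3.61789727e+01, -1.34082006e-04,
        4.05309635e-03, -5.03382432e-05]), 'eef_pos': array([168.13692996, 523.41693617, 230.71174999]), 'tcp_rot': array([-1.61229607,  1.56960533, -1.92310981]), 'contact_force': array([-0.38072983,  0.44598105,  0.82785296]), 'wrist_torque': array([-0.00473715,  0.05486876, -0.04566245]), 'opening': 1.0004712032830338}
scene [[391.06758734224013, 0.0, 315.93882816870916], [0.0, 391.06758734224013, 201.2426759783523], [0.0, 0.0, 1.0]] [-0.01531052  0.          0.          0.          0.        ] [array([ 1.39084953,  2.03104791, -0.99573673]), array([ 202.36276657, -215.5441189 , 1399.92913981]), None] 0.98607421875
top [[450.8641209993444, 0.0, 319.5751627592412], [0.0, 450.8641209993444, 203.66275987067272], [0.0, 0.0, 1.0]] [0.01313012 0.         0.         0.         0.        ] [array([ 2.19717626, -2.16984212,  0.07464931]), array([ -23.96392355,  529.82096827, 1111.5936069 ]), None] 0.996046875
wrist [[310.5144825072621, 0.0, 315.4874474621209], [0.0, 310.5144825072621, 191.10959119263845], [0.0, 0.0, 1.0]] [0.00334131 0.         0.         0.         0.        ] [None, None, array([[-3.25422227e-04, -3.18520647e-01,  9.47915867e-01,
        -1.42720462e+02],
       [ 9.99999476e-01,  8.16249046e-04,  6.17580369e-04,
         8.72982454e-01],
       [-9.70447522e-04,  9.47915572e-01,  3.18520215e-01,
        -8.24050488e+01],
       [ 0.00000000e+00,  0.00000000e+00,  0.00000000e+00,
         1.00000000e+00]])] 0.9960234375
```

View pics/scene0.png

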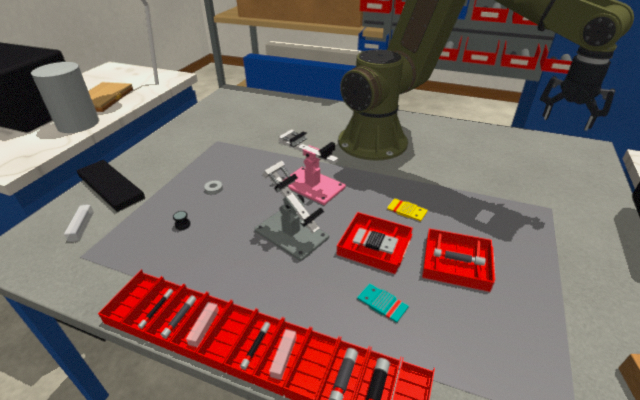

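View pics/top0.png

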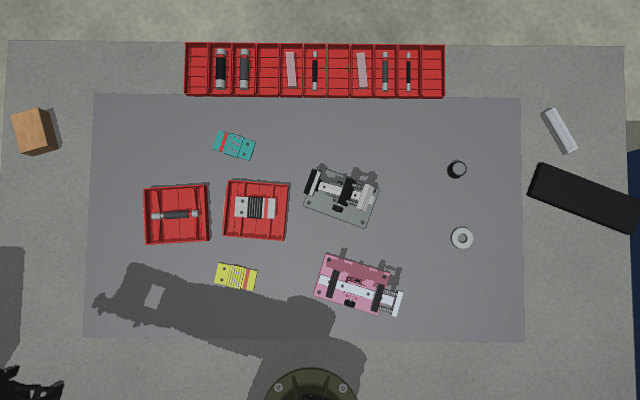

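View pics/wrist0.png

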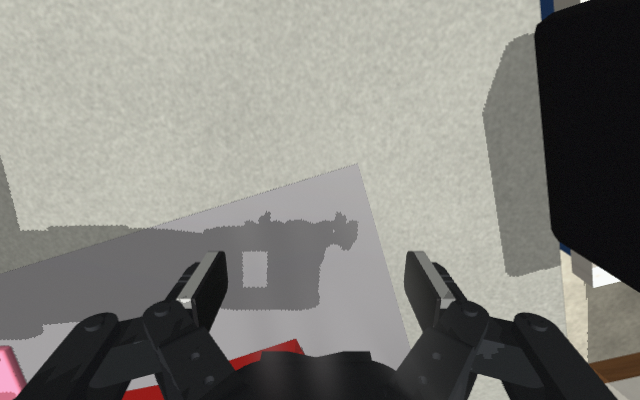

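Top view: the gauge candidates are steel in the red bin (255,208), turquoise (234,145) and yellow (236,276). The steel one in the bin is meant. The holder candidates are grey (342,195) and pink (355,283), and the grey one is meant. I'll confirm both in an enlarged crop.

```bash
python3 - <<'E'
import cv2
a=cv2.imread('pics/top0.png'); c=a[155:255,215:395]; cv2.imwrite('pics/crop_top.png',cv2.resize(c,None,fx=4.4,fy=4.4,interpolation=cv2.INTER_CUBIC))
a=cv2.imread('pics/scene0.png'); c=a[150:275,245:420]; cv2.imwrite('pics/crop_sc.png',cv2.resize(c,None,fx=4.5,fy=4.5,interpolation=cv2.INTER_CUBIC))
E
```

```text
(no output)
```

View pics/crop_top.png

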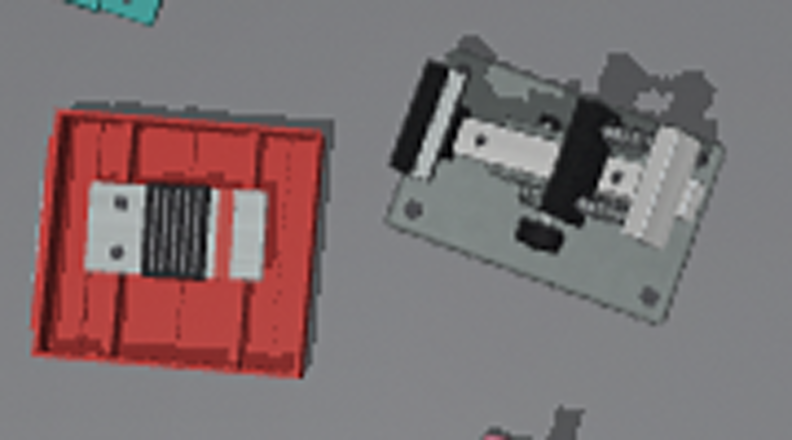

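View pics/crop_sc.png

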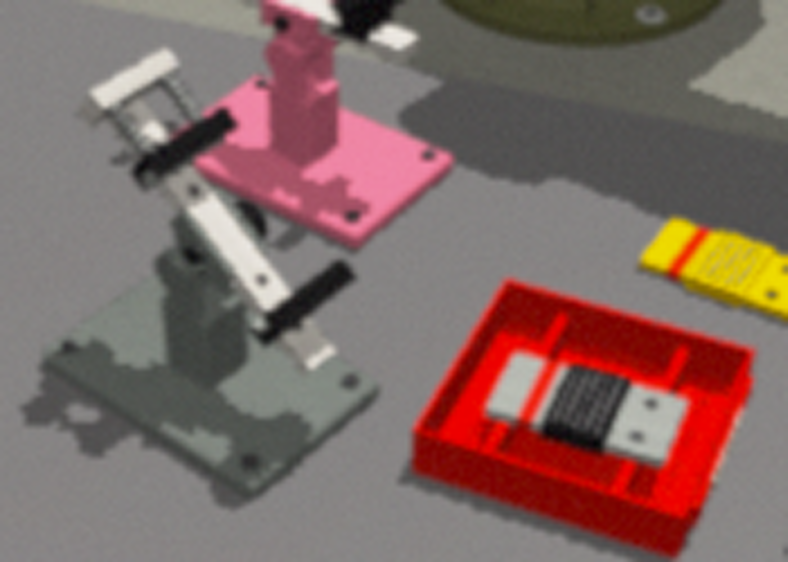

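The crop confirms it: a steel gauge with red band to the right in the left-hand bin, and a grey holder with black jaws at top-view pixels (311,182) and (348,192). Next I'll measure them.

```bash
cat >> h.py <<'E'
from scipy.spatial.transform import Rotation as Ro
def T_cam2world(f):
    T=np.eye(4)
    if 'rvec' in f and f['rvec'] is not None:
        R=cv2.Rodrigues(np.array(f['rvec'],float))[0]; t=np.array(f['tvec'],float)
        T[:3,:3]=R.T; T[:3,3]=-R.T@t
    else:
        s=f['state']; W=np.eye(4); W[:3,:3]=Ro.from_euler('xyz',s['tcp_rot']).as_matrix(); W[:3,3]=s['eef_pos']
        T=W@np.array(f['hand_eye'])
    return T
def cloud(f):
    h,w=f['z_map'].shape
    u,v=np.meshgrid(np.arange(w),np.arange(h))
    p=cv2.undistortPoints(np.stack([u,v],-1).reshape(-1,1,2).astype(float),f['K'],f['distortion']).reshape(h,w,2)
    z=f['z_map'].astype(float)
    P=np.dstack([p*z[...,None],z])
    T=T_cam2world(f)
    return P@T[:3,:3].T+T[:3,3]
def rays(f,uv):
    p=cv2.undistortPoints(np.array(uv,float).reshape(-1,1,2),f['K'],f['distortion']).reshape(-1,2)
    T=T_cam2world(f); d=np.c_[p,np.ones(len(p))]@T[:3,:3].T
    return T[:3,3],d
def onplane(f,uv,z):
    o,d=rays(f,uv); return o+d*((z-o[2])/d[:,2])[:,None]
E
python3 - <<'E'
from h import *
import pickle
fs=pickle.load(open('f0.pkl','rb'))
f=fs['top'];im=f['image'];C=cloud(f)
hsv=cv2.cvtColor(im,cv2.COLOR_RGB2HSV)
np.set_printoptions(precision=1,suppress=True)
# bin + gauge
roi=np.zeros(im.shape[:2],bool);roi[183:236,229:284]=1
steel=roi&(hsv[...,1]<60)
print('gauge mask',steel.sum(),'z',np.percentile(C[steel][:,2],[5,25,50,75,95]))
n,l,st,ce=cv2.connectedComponentsWithStats(steel.astype(np.uint8)); print(st,ce)
uv=np.argwhere(steel)[:,::-1]
P=onplane(f,uv,30); r=cv2.minAreaRect(P[:,:2].astype(np.float32)); print(r,cv2.boxPoints(r))
bl=steel&(im.max(2)<90); print('grip',onplane(f,np.argwhere(bl)[:,::-1],32).mean(0)) 
red=roi&(hsv[...,1]>100)&(C[...,2]>26); print('redband',red.sum(),C[red].mean(0))
# bin
roi=np.zeros(im.shape[:2],bool);roi[170:250,215:300]=1
red=roi&(hsv[...,1]>100)&(C[...,2]>31)&(C[...,2]<40)
r=cv2.minAreaRect(C[red][:,:2].astype(np.float32)); print('bin',red.sum(),r)
for n in ['top','scene']:
  f=fs[n];im=f['image'];C=cloud(f)
  reg=(C[...,0]>350)&(C[...,0]<600)&(C[...,1]>-160)&(C[...,1]<50)&(C[...,2]>40)
  blk=reg&(im.max(2)<70)
  k,l,st,ce=cv2.connectedComponentsWithStats(blk.astype(np.uint8))
  for i in range(1,k):
    if st[i,4]>10:
        Q=C[l==i]; print(n,st[i],'mean',Q.mean(0),'min',Q.min(0),'max',Q.max(0))
E
```

```text
gauge mask 753 z [26.3 28.9 30.9 32.6 35. ]
[[     0      0    640    400 255247]
 [   276    183      8      1      8]
 [   234    196     31     22    594]
 [   267    198      9     21    151]] [[319.7 199.5]
 [279.5 183. ]
 [249.1 206.8]
 [271.  207.9]]
((537.6409912109375, 134.57968139648438), (117.1334228515625, 88.68936920166016), 87.84809112548828) [[491.1  77.7]
 [579.8  74.4]
 [584.2 191.4]
 [495.5 194.8]]
grip [519.9 144.1  32. ]
redband 164 [522.3 111.9  64.9]
bin 322 ((512.3224487304688, 143.55593872070312), (152.10516357421875, 140.0819549560547), 86.00605010986328)
top [304 171  13  24 129] mean [573.4   5.9 112.6] min [546.8  -8.5  97.1] max [599.4  18.8 119.4]
top [314 177   8  15  39] mean [569.8 -12.2  97.2] min [553.7 -20.3  90.9] max [587.   -4.2 104.9]
top [337 177  19  30 300] mean [548.  -75.2 168.9] min [515.3 -94.9  96.9] max [578.  -55.8 180.8]
top [332 204  11   9  60] mean [514.2 -58.5 104.8] min [505.6 -70.2  94.8] max [523.8 -46.6 111.7]
top [330 270   9  13  81] mean [362.3 -51.8 158.6] min [350.  -59.8 154.6] max [376.1 -42.6 161.7]
scene [320 147   9  12  77] mean [363.6 -49.  147.6] min [350.3 -58.9 127.1] max [377.7 -41.9 159. ]
scene [275 175  22  16 125] mean [554.2 -74.1 170.3] min [521.9 -92.5 158. ] max [578.4 -59.7 175.7]
scene [298 195   6   8  21] mean [515.3 -52.9 101.8] min [508.9 -61.6  90.2] max [520.6 -45.7 107.3]
scene [281 199  18  30 211] mean [565.4 -66.3  76.7] min [542.6 -86.4  40.2] max [577.4 -45.3 129.3]
scene [305 208  19  15 104] mean [573.8   5.9 109.5] min [548.4  -6.9  84.7] max [599.6  18.4 115. ]
```

```bash
python3 - <<'E'
from h import *
import pickle
fs=pickle.load(open('f0.pkl','rb'))
np.set_printoptions(precision=2,suppress=True)
f=fs['top'];im=f['image'];hsv=cv2.cvtColor(im,cv2.COLOR_RGB2HSV)
roi=np.zeros(im.shape[:2],bool);roi[190:225,232:279]=1
steel=roi&(hsv[...,1]<60)
uv=np.argwhere(steel)[:,::-1]
P=onplane(f,uv,30); r=cv2.minAreaRect(P[:,:2].astype(np.float32)); print(r,cv2.boxPoints(r))
bl=steel&(im.max(2)<120)&(np.arange(640)[None]>245)&(np.arange(640)[None]<265); P=onplane(f,np.argwhere(bl)[:,::-1],32);r=cv2.minAreaRect(P[:,:2].astype(np.float32)); print(r)
s=bot.read_state(); R=Ro.from_euler('xyz',s['tcp_rot']).as_matrix(); print(R)
E
```

```text
((518.9508666992188, 143.884521484375), (99.94046020507812, 50.6368408203125), 87.84809112548828) [[491.77  94.9 ]
 [542.38  93.  ]
 [546.13 192.87]
 [495.53 194.77]]
((518.8914794921875, 143.75967407226562), (49.64518737792969, 37.05937576293945), 0.709712564945221)
[[-0.    0.31  0.95]
 [-0.    0.95 -0.31]
 [-1.   -0.   -0.  ]]
```

```bash
python3 -m handwheel '[[0.039,-0.042,0,0,0,-0.143,55],[0.039,-0.042,0,0,0,-0.143,55],[0.039,-0.042,0,0,0,-0.143,55],[0.039,-0.042,0,0,0,-0.143,55],[0.039,-0.042,0,0,0,-0.143,55],[0.039,-0.042,0,0,0,-0.143,55],[0.039,-0.042,0,0,0,-0.143,55],[0.039,-0.042,0,0,0,-0.143,55],[0.039,-0.042,0,0,0,-0.143,55],[0,0,0,0,0,0,55]]' 40
python3 - <<'E'
from h import *
np.set_printoptions(precision=2,suppress=True)
f=grab('wrist'); cv2.imwrite('pics/w1.png',f['image'][:,:,::-1])
s=f['state'];print(s['eef_pos'],s['q'],s['opening']);print(Ro.from_euler('xyz',s['tcp_rot']).as_matrix())
import pickle;pickle.dump(f,open('w1.pkl','wb'))
E
```

```text
time_s: 1.4
eef_pos: [526.8, 131.0, 228.8]
tcp_rot: [-1.536, 1.568, 3.108]
contact_force: [-0.6, 0.6, -0.4]
opening: 0.785
[526.82 131.04 228.82] [0.18 0.29 1.54 0.   1.31 0.24] 0.7848359065365043
[[-0.    1.   -0.07]
 [ 0.   -0.07 -1.  ]
 [-1.   -0.    0.  ]]
```

View pics/w1.png

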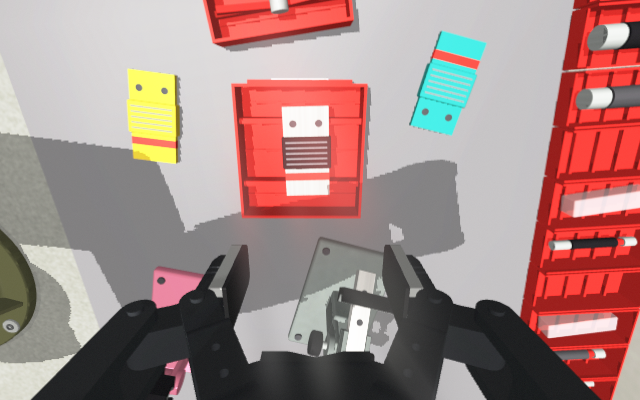

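The wrist view shows the steel gauge centred near (306,150) in its bin, with the red band at its lower end (−y). I'll measure its pose from this view.

```bash
python3 - <<'E'
from h import *
import pickle
np.set_printoptions(precision=2,suppress=True)
f=pickle.load(open('w1.pkl','rb'));im=f['image'];hsv=cv2.cvtColor(im,cv2.COLOR_RGB2HSV)
roi=np.zeros(im.shape[:2],bool);roi[100:202,272:340]=1
steel=(roi&(hsv[...,1]<70)).astype(np.uint8)
n,l,st,ce=cv2.connectedComponentsWithStats(steel);print(st)
big=[i for i in range(1,n) if st[i,4]>200]
m=np.isin(l,big)
C=cloud(f);print('z',np.percentile(C[m][:,2],[5,50,95]))
for z in (29,32):
  P=onplane(f,np.argwhere(m)[:,::-1],z);r=cv2.minAreaRect(P[:,:2].astype(np.float32));b=cv2.boxPoints(r);print(z,r,b.tolist())
bl=m&(im.max(2)<110)&(np.abs(np.arange(400)-152)[:,None]<20);r=cv2.minAreaRect(onplane(f,np.argwhere(bl)[:,::-1],32)[:,:2].astype(np.float32));print('grip',r)
E
```

```text
[[     0      0    640    400 253126]
 [   282    106     47     32   1445]
 [   285    141     42      4    120]
 [   285    146     42      4    110]
 [   285    152     43      3    116]
 [   286    157     42      4    118]
 [   286    162     42      4    111]
 [   285    168     44      6    214]
 [   286    180     43     16    640]]
z [27.74 29.21 30.68]
29 ((516.0870361328125, 145.28378295898438), (100.52046966552734, 49.79996109008789), 86.89944458007812) [[488.5050048828125, 96.44392395019531], [538.2320556640625, 93.75032043457031], [543.6690673828125, 194.12364196777344], [493.9420166015625, 196.81724548339844]]
32 ((516.231689453125, 145.88296508789062), (99.64012145996094, 49.36380386352539), 86.8997802734375) [[488.8915100097656, 97.47068786621094], [538.1830444335938, 94.80094909667969], [543.5718994140625, 194.2952423095703], [494.28033447265625, 196.96498107910156]]Traceback (most recent call last):
  File "<stdin>", line 13, in <module>
  File "h.py", line 28, in onplane
    o,d=rays(f,uv); return o+d*((z-o[2])/d[:,2])[:,None]
        ~~~~^^^^^^
  File "h.py", line 24, in rays
    p=cv2.undistortPoints(np.array(uv,float).reshape(-1,1,2),f['K'],f['distortion']).reshape(-1,2)
      ~~~~~~~~~~~~~~~~~~~^^^^^^^^^^^^^^^^^^^^^^^^^^^^^^^^^^^^^^^^^^^^^^^^^^^^^^^^^^^
cv2.error: OpenCV(4.12.0) /io/opencv/modules/calib3d/src/undistort.dispatch.cpp:347: error: (-215:Assertion failed) CV_IS_MAT(_src) && CV_IS_MAT(_dst) && (_src->rows == 1 || _src->cols == 1) && (_dst->rows == 1 || _dst->cols == 1) && _src->cols + _src->rows - 1 == _dst->rows + _dst->cols - 1 && (CV_MAT_TYPE(_src->type) == CV_32FC2 || CV_MAT_TYPE(_src->type) == CV_64FC2) && (CV_MAT_TYPE(_dst->type) == CV_32FC2 || CV_MAT_TYPE(_dst->type) == CV_64FC2) in function 'cvUndistortPointsInternal'
```

```bash
python3 -m handwheel '[[-0.0045,0.006,-0.055,0,0,0.005,60],[-0.005,0.008,-0.055,0,0,0.008,60],[0,0,-0.04,0,0,0,60],[0,0,0,0,0,0,60]]'
python3 - <<'E'
from h import *
np.set_printoptions(precision=3,suppress=True)
f=grab('wrist'); cv2.imwrite('pics/w2.png',f['image'][:,:,::-1])
s=f['state'];print(s['eef_pos'],s['opening']);print(Ro.from_euler('xyz',s['tcp_rot']).as_matrix())
import pickle;pickle.dump(f,open('w2.pkl','wb'))
E
```

```text
time_s: 1.95
eef_pos: [513.1, 150.4, 76.2]
tcp_rot: [-2.056, 1.568, 2.614]
contact_force: [0.9, 0.5, 0.9]
opening: 0.766
[513.147 150.388  76.226] 0.7660267962995887
[[-0.002  0.999 -0.043]
 [ 0.001 -0.043 -0.999]
 [-1.    -0.002 -0.001]]
```

View pics/w2.png

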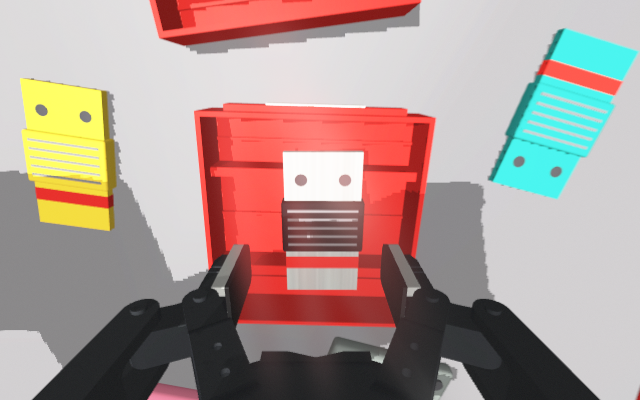

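```bash
python3 - <<'E'
from h import *
import pickle
np.set_printoptions(precision=2,suppress=True)
f=pickle.load(open('w2.pkl','rb'));im=f['image'];hsv=cv2.cvtColor(im,cv2.COLOR_RGB2HSV)
roi=np.zeros(im.shape[:2],bool);roi[148:292,276:370]=1
m=(roi&(hsv[...,1]<70))
P=onplane(f,np.argwhere(m)[:,::-1],29);r=cv2.minAreaRect(P[:,:2].astype(np.float32));b=cv2.boxPoints(r);print(r,b.tolist())
print(bot.read_state()['eef_pos'])
E
```

```text
((517.2178344726562, 145.27529907226562), (100.58108520507812, 50.283226013183594), 87.64933013916016) [[490.0346984863281, 96.05826568603516], [540.275634765625, 93.99588775634766], [544.4010009765625, 194.49234008789062], [494.1600341796875, 196.55471801757812]]
[514.27 150.6   78.16]
```

```bash
python3 -m handwheel '[[0.0015,-0.003,-0.02,0,0,0,60],[0,-0.001,-0.02,0,0,0,60],[0,0,0,0,0,0,60],[0,0,0,0,0,0,60]]'
```

```text
time_s: 2.5
eef_pos: [519.5, 149.1, 46.6]
tcp_rot: [1.951, 1.557, 0.341]
contact_force: [-0.4, -0.1, 0.8]
opening: 0.77
```

```bash
python3 -m handwheel '[[0,-0.003,-0.02,0,0,0,60],[0,0,-0.01,0,0,0,60],[0,0,0,0,0,0,60],[0,0,0,0,0,0,60]]'; python3 - <<'E'
from h import *
np.set_printoptions(precision=3,suppress=True)
s=bot.read_state();print(s['eef_pos'],s['qd']);print(Ro.from_euler('xyz',s['tcp_rot']).as_matrix())
E
```

```text
time_s: 3.0
eef_pos: [521.9, 147.2, 21.0]
tcp_rot: [1.909, 1.55, 0.3]
contact_force: [-0.6, 0.5, -0.1]
opening: 0.763
[521.869 147.15   21.045] [ 0.002 -0.004 -0.002  0.002  0.005  0.001]
[[ 0.02   0.999 -0.038]
 [ 0.006 -0.038 -0.999]
 [-1.     0.02  -0.007]]
```

```bash
python3 -m handwheel '[[-0.003,-0.001,-0.004,-0.004,0.012,0,60],[-0.001,-0.0005,-0.004,-0.002,0.006,0,60],[0,0,0,0,0,0,60],[0,0,0,0,0,0,60]]'; python3 - <<'E'
from h import *
np.set_printoptions(precision=3,suppress=True)
s=bot.read_state();print(s['eef_pos'],s['qd']);print(Ro.from_euler('xyz',s['tcp_rot']).as_matrix())
E
```

```text
time_s: 3.5
eef_pos: [517.9, 145.7, 13.3]
tcp_rot: [1.576, 1.569, -0.033]
contact_force: [-0.4, -0.4, -0.3]
opening: 0.764
[517.91  145.689  13.31 ] [ 0.001  0.003 -0.001 -0.     0.001  0.   ]
[[ 0.002  0.999 -0.038]
 [-0.    -0.038 -0.999]
 [-1.     0.002 -0.   ]]
```

```bash
python3 -m handwheel '[[0,0,-0.0035,0,0,0,60],[0,0,-0.003,0,0,0,60],[0,0,0,0,0,0,60],[0,0,0,0,0,0,100],[0,0,0,0,0,0,140],[0,0,0,0,0,0,140],[0,0,0,0,0,0,140],[0,0,0,0,0,0,140]]' 40; python3 - <<'E'
from h import *
np.set_printoptions(precision=3,suppress=True)
s=bot.read_state();print(s['eef_pos'],s['qd'],s['contact_force']);print(Ro.from_euler('xyz',s['tcp_rot']).as_matrix())
E
```

```text
time_s: 4.5
eef_pos: [518.0, 145.7, 6.6]
tcp_rot: [1.61, 1.569, 0.001]
contact_force: [-1.3, 0.4, -0.1]
opening: 0.621
[517.968 145.725   6.589] [-0.002 -0.001  0.    -0.     0.     0.002] [-1.286  0.384 -0.074]
[[ 0.002  0.999 -0.038]
 [ 0.    -0.038 -0.999]
 [-1.     0.002 -0.   ]]
```

```bash
python3 -m handwheel '[[0,0,0,0,0,0,140],[0,0,0.01,0,0,0,140],[0,0,0.03,0,0,0,140],[0,0,0.05,0,0,0,140],[0,0,0.06,0,0,0,140],[0,-0.03,0.05,0,0,0,140],[0,-0.05,0.03,0,0,0,140],[0,-0.055,0.02,0,0,0,140],[0,-0.04,0.02,0,0,0,140],[0,-0.015,0.02,0,0,0,140],[0,0,0,0,0,0,140]]' 60
python3 - <<'E'
from h import *
np.set_printoptions(precision=3,suppress=True)
f=grab('wrist'); cv2.imwrite('pics/w3.png',f['image'][:,:,::-1])
s=f['state'];print(s['eef_pos'],s['opening'],s['contact_force']);print(Ro.from_euler('xyz',s['tcp_rot']).as_matrix())
import pickle;pickle.dump(f,open('w3.pkl','wb'))
E
```

```text
time_s: 5.88
eef_pos: [513.3, -50.2, 310.1]
tcp_rot: [0.944, 1.567, -0.664]
contact_force: [-0.2, -0.0, -2.8]
opening: 0.619
[513.324 -50.202 310.112] 0.6194705384516356 [-0.167 -0.022 -2.823]
[[ 0.003  0.999 -0.037]
 [-0.002 -0.037 -0.999]
 [-1.     0.003  0.002]]
```

View pics/w3.png

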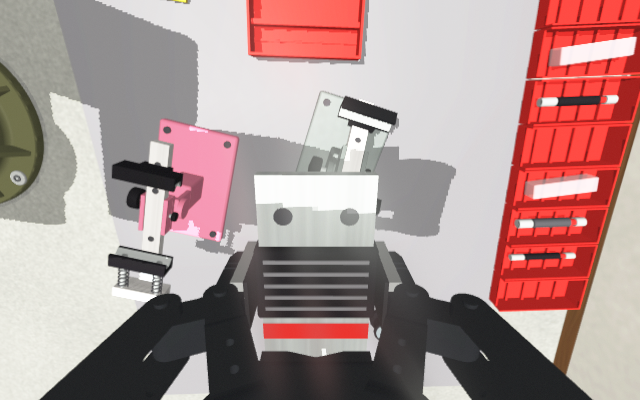

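The gauge is held, and the grey holder's lower jaw is at (368,115). The upper jaw is hidden under the gauge, so I'll shift to see both jaws.

```bash
python3 -m handwheel '[[0,-0.04,0,0,0,0,140],[0,-0.05,0,0,0,0,140],[0,-0.025,0,0,0,0,140],[0,0,0,0,0,0,140],[0,0,0,0,0,0,140]]'
python3 - <<'E'
from h import *
np.set_printoptions(precision=3,suppress=True)
f=grab('wrist'); cv2.imwrite('pics/w4.png',f['image'][:,:,::-1])
s=f['state'];print(s['eef_pos'],s['opening'],s['contact_force']);print(Ro.from_euler('xyz',s['tcp_rot']).as_matrix())
import pickle;pickle.dump(f,open('w4.pkl','wb'))
E
```

```text
time_s: 6.55
eef_pos: [512.4, -161.7, 303.6]
tcp_rot: [-1.84, 1.564, 2.843]
contact_force: [-0.4, 0.2, -2.6]
opening: 0.617
[ 512.404 -161.733  303.591] 0.6174294451401159 [-0.396  0.218 -2.629]
[[-0.006  1.    -0.03 ]
 [ 0.002 -0.03  -1.   ]
 [-1.    -0.006 -0.002]]
```

View pics/w4.png

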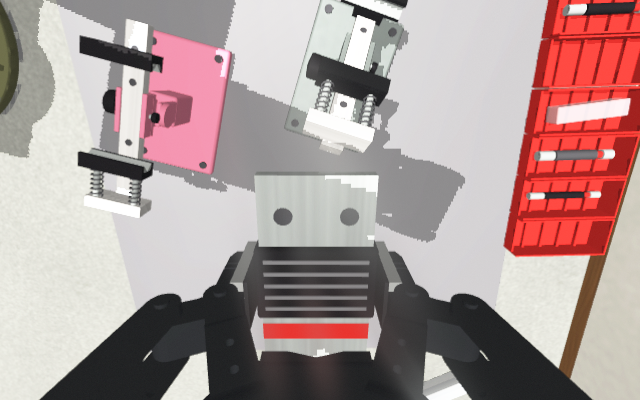

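```bash
python3 - <<'E'
from h import *
import pickle
np.set_printoptions(precision=1,suppress=True)
f=pickle.load(open('w3.pkl','rb')); a=f['image'][80:180,280:420,::-1]
g=pickle.load(open('w4.pkl','rb')); b=g['image'][0:160,270:420,::-1]
cv2.imwrite('pics/c3.png',cv2.resize(a,None,fx=5,fy=5)); cv2.imwrite('pics/c4.png',cv2.resize(b,None,fx=3.7,fy=3.7))
out={}
for nm,h in (('w3',f),('w4',g)):
    C=cloud(h);im=h['image']
    reg=(C[...,0]>480)&(C[...,0]<620)&(C[...,1]>-130)&(C[...,1]<50)&(C[...,2]>75)
    reg[170:]=0
    blk=(reg&(im.max(2)<95)).astype(np.uint8)
    k,l,st,ce=cv2.connectedComponentsWithStats(blk)
    for i in range(1,k):
        if st[i,4]>60:
            Q=C[l==i];print(nm,i,st[i],Q.mean(0),Q.min(0),Q.max(0)); out[nm,i]=Q
    print(nm,'depth noise ok')
pickle.dump(out,open('jaws.pkl','wb'))
E
```

```text
w3 2 [341  97  56  28 674] [573.    6.7 112.6] [515.7  -8.5  97.8] [602.9  32.9 452.7]
w3 8 [348 119  33  14 141] [567.7 -10.8 100.4] [515.7 -19.5  88.3] [587.6  32.9 452.7]
w3 depth noise ok
w4 1 [341   0  57  26 358] [567.5 -10.6  97.3] [540.7 -20.3  88.2] [596.1   1.1 102.5]
w4 2 [384   0  24   8 105] [592.4  -6.4 116.7] [515.5 -79.2 106. ] [601.7  -1.9 446.4]
w4 16 [ 306   53   85   54 2275] [541.2 -72.4 163.5] [503.9 -96.2  97.7] [576.5 -45.4 446.4]
w4 depth noise ok
```

View pics/c3.png

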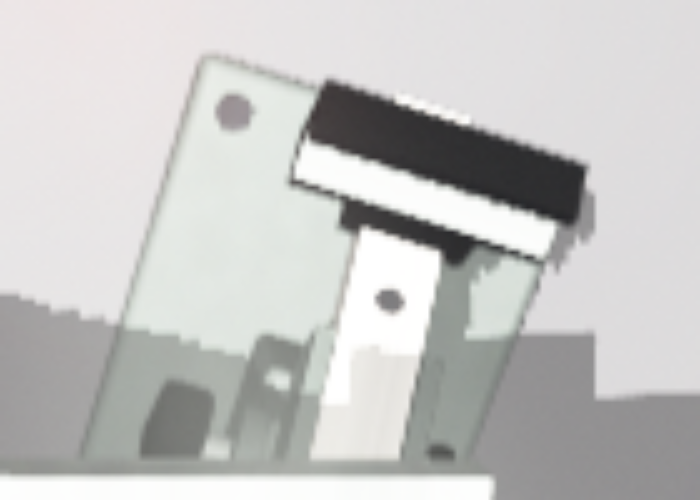

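View pics/c4.png

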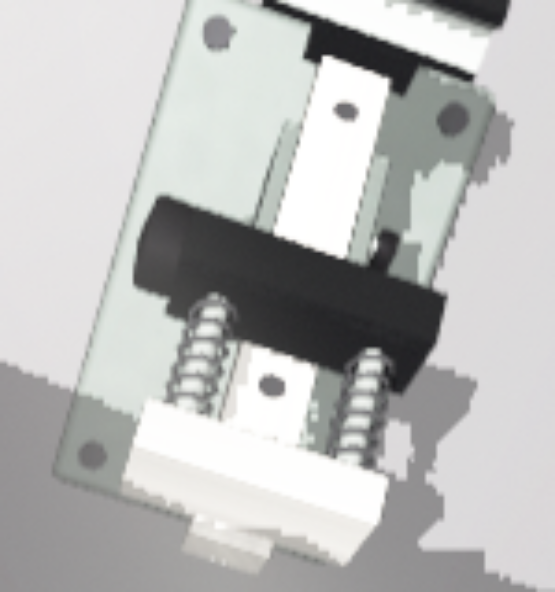

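```bash
cat > fit.py <<'E'
from h import *
import pickle
np.set_printoptions(precision=2,suppress=True)
def axes(psi,th): # psi: yaw from -y towards robot(-x); th slope
    hx=np.array([-np.sin(psi),-np.cos(psi),0]); x=hx*np.cos(th)+np.array([0,0,1])*np.sin(th)
    y=np.cross([0,0,1],hx); z=np.cross(x,y); return np.array([x,y,z])
E
python3 - <<'E'
from fit import *
J=pickle.load(open('jaws.pkl','rb'))
fs=pickle.load(open('f0.pkl','rb'))
L=J['w3',2];U=J['w4',16]
L=L[(L[:,2]<130)&(L[:,2]>90)];U=U[(U[:,2]<200)&(U[:,2]>140)]
# lower plane
def plane(P,it=30,tol=2):
    best=None;rng=np.random.default_rng(0)
    for _ in range(400):
        a=P[rng.choice(len(P),3,0)];n=np.cross(a[1]-a[0],a[2]-a[0]);
        if np.linalg.norm(n)<20: continue
        n/=np.linalg.norm(n);m=abs((P-a[0])@n)<tol
        if best is None or m.sum()>best.sum(): best=m
    c=P[best].mean(0);n=np.linalg.svd(P[best]-c,full_matrices=0)[2][2];n*=np.sign(n[2]);return c,n,best
for nm,P in(('L',L),('U',U)):
    c,n,m=plane(P);print(nm,len(P),m.sum(),c,n,'tilt',np.degrees(np.arccos(n[2])),'yaw',np.degrees(np.arctan2(n[0],n[1])))
# joint
psi,th=np.radians([17,33.])
for k in range(8):
    A=axes(psi,th);n=A[2]
    S=[]
    zl=np.median(L@n)
    mL=abs(L@n-zl)<3; 
    q=U@n; h=np.histogram(q,60); 
    mU=abs(q-zl)<4
    P=np.r_[L[mL],U[mU]];c=P.mean(0)
    n=np.linalg.svd(P-c,full_matrices=0)[2][2];n*=np.sign(n[2])
    th=np.arccos(n[2]);psi=np.arctan2(n[0],n[1])
    print(mL.sum(),mU.sum(),np.degrees([psi,th]),c@n, np.std((P-c)@n))
A=axes(psi,th)
for nm,Q in(('L',L[mL]),('U',U[mU])):
    r=Q@A.T; print(nm,np.percentile(r,[1,50,99],axis=0)); rr=cv2.minAreaRect(r[:,:2].astype(np.float32)); print(rr)
pickle.dump((psi,th),open('ang.pkl','wb'))
E
```

```text
L 673 663 [573.4    6.6  112.16] [0.2  0.56 0.81] tilt 36.34354243122126 yaw 19.69284122729721
U 1917 1142 [546.08 -70.63 173.55] [0.19 0.53 0.83] tilt 33.94141608570301 yaw 19.51230759236892
666 444 [18.95 33.1 ] 199.03521344961217 1.543453658021464
666 438 [19.65 33.17] 202.76878135081463 1.4949921328412887
666 444 [19.94 33.27] 204.46960282587133 1.5081426199625483
666 451 [19.86 33.37] 204.20573268285113 1.5285613397166626
666 454 [19.8  33.43] 204.04759167477377 1.5359573952862355
666 452 [19.87 33.46] 204.45372412491292 1.5265514176808677
666 453 [19.94 33.5 ] 204.89245523000193 1.5291258444670226
666 457 [20.02 33.53] 205.35114160344264 1.5440926339755607
L [[-114.8   507.41  203.75]
 [-106.79  536.53  205.37]
 [ -99.96  565.84  206.81]]
((-107.276123046875, 536.9044799804688), (15.923101425170898, 59.87673568725586), 0.24913842976093292)
U [[  0.45 508.54 201.42]
 [  1.58 537.84 205.44]
 [  9.89 566.73 209.23]]
((5.2376933097839355, 537.72216796875), (10.335081100463867, 59.31614685058594), 0.6340434551239014)
```

```bash
cat > fit2.py <<'E'
from fit import *
from scipy.spatial import cKDTree
J=pickle.load(open('jaws.pkl','rb'))
L=J['w3',2];U=J['w4',16]
L=L[(L[:,2]<130)&(L[:,2]>90)];U=U[(U[:,2]<200)&(U[:,2]>140)]
for s0 in (33.,36.,38.):
  psi,th=np.radians([19,s0])
  for k in range(25):
    A=axes(psi,th);n=A[2]
    zl=np.median(L@n); mL=abs(L@n-zl)<2.5
    r=U@A.T; xl=np.percentile((L@A.T)[:,0],99)
    mU=(r[:,0]>xl+86)&(r[:,0]<xl+101)&(abs(r[:,2]-zl)<5)
    P=np.r_[L[mL],U[mU]];c=P.mean(0);w=np.r_[np.ones(mL.sum())/mL.sum(),np.ones(mU.sum())/mU.sum()]
    c=w@P/2
    n=np.linalg.svd((P-c)*np.sqrt(w)[:,None],full_matrices=0)[2][2];n*=np.sign(n[2])
    th=np.arccos(n[2]);psi=np.arctan2(n[0],n[1])
  print(s0,mL.sum(),mU.sum(),np.degrees([psi,th]),np.std((P-c)@n))
  A=axes(psi,th)
  for nm,Q in(('L',L[mL]),('U',U[mU])):
    r=Q@A.T; print(nm,np.percentile(r,[1,50,99],axis=0)); print(cv2.minAreaRect(r[:,:2].astype(np.float32)))
r=U@A.T
print(np.c_[np.histogram(r[:,0],np.arange(-20,24,2))]) if 0 else None
for a in np.arange(-22,24,2):
    m=(r[:,0]>=a)&(r[:,0]<a+2); 
    if m.sum()>5: print(a,m.sum(),np.percentile(r[m][:,2],[10,50,90]))
E
python3 fit2.py
```

```text
33.0 664 1008 [19.66 36.85] 0.8144559510921172
L [[-99.93 508.78 207.45]
 [-91.97 537.83 209.19]
 [-85.2  567.12 210.41]]
((-92.45569610595703, 538.1880493164062), (59.869876861572266, 16.053375244140625), 89.95539855957031)
U [[  2.21 509.06 205.07]
 [  9.58 538.2  209.3 ]
 [ 15.73 567.45 210.61]]
((8.605913162231445, 538.4522705078125), (59.90944290161133, 14.352604866027832), 89.91886901855469)
36.0 664 1008 [19.66 36.85] 0.8144559510921172
L [[-99.93 508.78 207.45]
 [-91.97 537.83 209.19]
 [-85.2  567.12 210.41]]
((-92.45569610595703, 538.1880493164062), (59.869876861572266, 16.053375244140625), 89.95539855957031)
U [[  2.21 509.06 205.07]
 [  9.58 538.2  209.3 ]
 [ 15.73 567.45 210.61]]
((8.605913162231445, 538.4522705078125), (59.90944290161133, 14.352604866027832), 89.91886901855469)
38.0 664 1008 [19.66 36.85] 0.8144559510921172
L [[-99.93 508.78 207.45]
 [-91.97 537.83 209.19]
 [-85.2  567.12 210.41]]
((-92.45569610595703, 538.1880493164062), (59.869876861572266, 16.053375244140625), 89.95539855957031)
U [[  2.21 509.06 205.07]
 [  9.58 538.2  209.3 ]
 [ 15.73 567.45 210.61]]
((8.605913162231445, 538.4522705078125), (59.90944290161133, 14.352604866027832), 89.91886901855469)
2 112 [208.56 209.23 209.92]
4 140 [208.62 209.49 210.11]
6 143 [208.67 209.3  210.  ]
8 136 [208.54 209.36 210.08]
10 142 [208.7  209.32 209.93]
12 141 [208.66 209.42 210.17]
14 430 [193.46 205.07 209.6 ]
16 635 [192.33 201.78 208.61]
18 14 [198.48 199.96 202.05]
20 6 [197.28 199.15 200.36]
```

```bash
python3 - <<'E'
from fit import *
for nm in('w3','w4'):
    f=pickle.load(open(nm+'.pkl','rb'));im=f['image'];hsv=cv2.cvtColor(im,cv2.COLOR_RGB2HSV)
    T=np.array(f['hand_eye']);Tw=T_cam2world(f);W=Tw@np.linalg.inv(T)
    C=cloud(f);Ct=(C-W[:3,3])@W[:3,:3]
    roi=np.zeros(im.shape[:2],bool);roi[165:356,240:395]=1
    # blade plain half
    b=np.zeros_like(roi);b[180:240,262:372]=1
    P=Ct[b];c=np.median(P,0);P=P[abs(P[:,0]-c[0])<6];c=P.mean(0);n=np.linalg.svd(P-c,full_matrices=0)[2][2];n*=-np.sign(n[0]);print(nm,'blade top',c,'normal(tool)',n)
    b=np.zeros_like(roi);b[250:315,265:365]=1;P=Ct[b];print('grip top x',np.percentile(P[:,0],[10,50,90]))
    m=roi&(abs(Ct[...,0]-c[0])<4)
    m=roi&(abs((Ct-c)@n)<2.5)&(abs(Ct[...,1])<30)
    Q=Ct[m];print('extents y',np.percentile(Q[:,1],[.5,99.5]),'z',np.percentile(Q[:,2],[.5,99.5]))
    pl=m&(np.arange(400)[:,None]<246)
    cn=cv2.minAreaRect(Ct[pl][:,1:].astype(np.float32));print(cn,cv2.boxPoints(cn).tolist())
    red=roi&(hsv[...,1]>150)&(hsv[...,0]<8);Q=Ct[red];print('red',np.percentile(Q,[2,50,98],axis=0).tolist())
E
```

```text
w3 blade top [-22.48   0.23 -34.29] normal(tool) [-1.  0.  0.]
grip top x [-26.31 -25.57 -24.82]
extents y [-26.25  26.1 ] z [-49.24  41.88]
((-0.39069175720214844, -33.37763977050781), (32.72821044921875, 52.22956085205078), 89.6060791015625) [[-26.617359161376953, -49.56181335449219], [25.610965728759766, -49.9208984375], [25.835975646972656, -17.193466186523438], [-26.392349243164062, -16.834381103515625]]
red [[-23.638830059157346, -24.087133151885148, 23.772188255072834], [-22.59821161739701, -0.3285069383539956, 27.96766603818152], [-21.559789080173466, 23.85892220772162, 32.23816581159647]]
w4 blade top [-22.47   0.26 -34.28] normal(tool) [-1.  0.  0.]
grip top x [-26.29 -25.56 -24.83]
extents y [-25.99  26.02] z [-49.24  41.87]
((0.06698417663574219, -33.251129150390625), (52.366363525390625, 32.716556549072266), 0.45933011174201965) [[-26.246496200561523, -17.103281021118164], [-25.984216690063477, -49.818782806396484], [26.380464553833008, -49.39897918701172], [26.11818504333496, -16.683475494384766]]
red [[-23.656034327416457, -24.197848080368505, 23.87082393353093], [-22.592426082926643, -0.32228206906173074, 27.952762302993094], [-21.531046733115954, 23.812302746135217, 32.240371220511626]]
```

```bash
cat > nav.py <<'E'
from fit import *
import sys
PSI,TH=np.radians([19.66,36.85]); O=np.array([-40.,538.2,198.8]); GX=0.3; GZ=-19.5
A0=axes(PSI,TH)
def goal(Ex,Ez,d,Ey=0.):
    g=axes(PSI,TH-np.radians(d))  # gauge axes rows
    E=A0.T@(O+np.array([Ex,Ey,Ez]))
    R=np.c_[-g[2],g[1],g[0]]
    tcp=E-50*g[0] - R@np.array([GZ,0,GX])
    return tcp,R
def now():
    s=bot.read_state();R=Ro.from_euler('xyz',s['tcp_rot']).as_matrix()
    p=np.array(s['eef_pos']); gx=R[:,2]; G=p+R@np.array([GZ,0,GX]); E=G+50*gx
    e=A0@E-O; d=np.degrees(TH-np.arcsin(gx[2])); psi=np.degrees(np.arctan2(-gx[0],-gx[1]))
    Pn=A0@(G-50*gx)-O
    F=A0@np.array(s['contact_force'])
    roll=np.degrees(np.arcsin(R[2,1]))
    print('t %.2f'%s['time_s'],'E',e,'plain',Pn,'delta %.2f psi %.2f roll %.2f'%(d,psi,roll),'F_nest',F,'|F|%.1f'%np.linalg.norm(F),'open %.3f'%s['opening'],'tau',np.array(s['wrist_torque']),'z %.1f'%p[2])
    return p,R
def rel(Ex,Ez,d,Ey=0.):
    p,R=now(); t,Rg=goal(Ex,Ez,d,Ey)
    print('shift m',np.round((t-p)/1000,4),'turn',np.round(Ro.from_matrix(Rg@R.T).as_rotvec(),4),'tcp goal',t)
if __name__=='__main__':
    rel(*map(float,sys.argv[1:]))
E
python3 nav.py 30 70 13
```

```text
t 6.60 E [255.9   14.36  43.06] plain [179.87 -16.47 100.24] delta 36.94 psi 1.70 roll -0.35 F_nest [-1.26 -0.58 -2.21] |F|2.6 open 0.618 tau [ 0.06 -0.03 -0.02] z 303.6
shift m [ 0.06  0.18 -0.13] turn [-0.41  0.07 -0.31] tcp goal [576.58  14.17 170.93]
```

```bash
python3 -m handwheel '[[0.01,0.03,-0.005,-0.065,0.011,-0.05,140],[0.01,0.03,-0.005,-0.065,0.011,-0.05,140],[0.01,0.03,-0.005,-0.065,0.011,-0.05,140],[0.01,0.03,-0.005,-0.065,0.011,-0.05,140],[0.01,0.03,-0.01,-0.065,0.011,-0.05,140],[0.005,0.015,-0.01,-0.03,0.005,-0.025,140],[0,0,0,0,0,0,140],[0,0,0,0,0,0,140]]' && python3 nav.py 30 70 13
```

```text
time_s: 7.6
eef_pos: [567.5, 17.0, 262.0]
tcp_rot: [-0.002, 1.203, -1.88]
contact_force: [-0.1, -1.3, -2.4]
opening: 0.618
t 7.60 E [ 85.23  -8.11 140.07] plain [-10.95 -11.43 167.25] delta 15.79 psi 17.62 roll -0.04 F_nest [-0.47  0.35 -2.68] |F|2.7 open 0.618 tau [ 0.22 -0.13  0.01] z 262.0
shift m [ 0.01 -0.   -0.09] turn [-0.05  0.01 -0.04] tcp goal [576.58  14.17 170.93]
```

```bash
sed -i 's/precision=2/precision=4/' fit.py; python3 -m handwheel '[[0.004,-0.001,-0.03,-0.016,0.003,-0.013,140],[0.003,0,-0.035,-0.016,0.003,-0.013,140],[0,0,-0.02,-0.01,0,-0.007,140],[0,0,0,0,0,0,140],[0,0,0,0,0,0,140]]' && python3 nav.py 30 35 13
```

```text
time_s: 8.22
eef_pos: [575.0, 13.8, 179.6]
tcp_rot: [0.035, 1.165, -1.882]
contact_force: [0.7, -0.7, -2.2]
opening: 0.62
t 8.22 E [36.0224 -1.8793 75.8201] plain [-61.1623  -1.3589  99.3758] delta 13.62 psi 19.98 roll 0.79 F_nest [-0.9411  0.8732 -1.9971] |F|2.4 open 0.620 tau [ 0.2925 -0.0708 -0.0182] z 179.6
shift m [-0.0055 -0.0194 -0.0367] turn [-0.0056  0.0166 -0.0003] tcp goal [569.5169  -5.5961 142.9182]
```

```bash
python3 -m handwheel '[[-0.003,-0.009,-0.017,-0.003,0.008,0,140],[-0.001,-0.005,-0.01,-0.001,0.005,0,140],[0,0,0,0,0,0,140],[0,0,0,0,0,0,140]]' && python3 nav.py 30 10 13
python3 - <<'E'
from h import *
for n in('top','scene','wrist'):
    f=grab(n);im=f['image'][:,:,::-1]
    c={'top':im[150:250,280:400],'scene':im[140:270,240:380],'wrist':im}[n]
    k={'top':5,'scene':4.4,'wrist':1}[n]
    cv2.imwrite(f'pics/{n}5.png',cv2.resize(c,None,fx=k,fy=k))
E
```

```text
time_s: 8.72
eef_pos: [571.1, -1.7, 152.5]
tcp_rot: [0.011, 1.158, -1.904]
contact_force: [-0.0, -0.6, -2.5]
opening: 0.616
t 8.72 E [32.4343 -0.0007 45.0346] plain [-64.9238   0.1793  67.868 ] delta 13.20 psi 19.77 roll 0.25 F_nest [-1.0761  0.1788 -2.3041] |F|2.5 open 0.616 tau [ 0.3182 -0.1248 -0.0682] z 152.5
shift m [-0.0066 -0.018  -0.0296] turn [-0.0018  0.0052  0.0001] tcp goal [564.4726 -19.7152 122.913 ]
```

View pics/scene5.png

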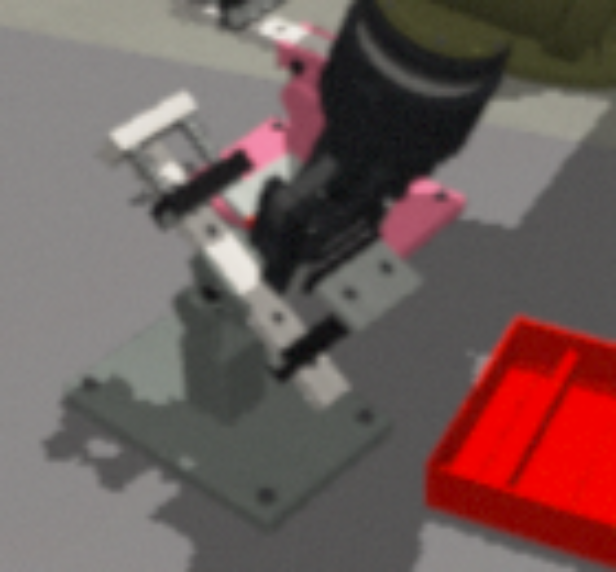

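View pics/wrist5.png

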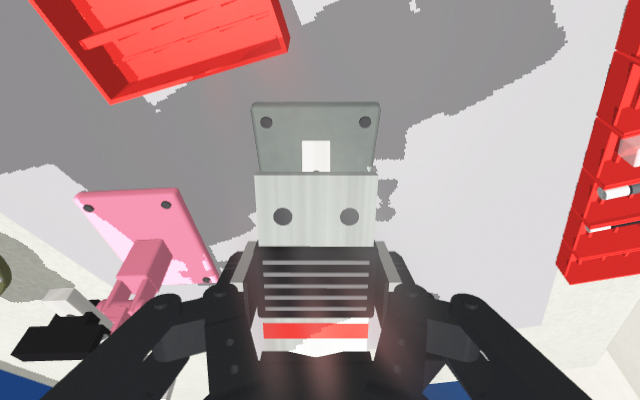

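The gauge is lined up above the grey holder (scene crop: plain end over the lower jaw at about (320,340), red end facing the upper jaw). I'll continue slowly.

```bash
python3 -m handwheel '[[-0.003,-0.008,-0.013,-0.001,0.003,0,140],[-0.002,-0.006,-0.01,0,0.001,0,140],[0,0,0,0,0,0,140],[0,0,0,0,0,0,140]]' && python3 nav.py 30 -0.6 13
```

```text
time_s: 9.38
eef_pos: [565.5, -16.6, 127.8]
tcp_rot: [0.001, 1.156, -1.913]
contact_force: [-0.1, -0.1, -1.9]
opening: 0.616
t 9.38 E [30.2601 -0.0607 15.8043] plain [-67.1549  -0.0619  38.3944] delta 13.06 psi 19.66 roll 0.02 F_nest [-1.0324 -0.0832 -1.5971] |F|1.9 open 0.616 tau [ 0.2862 -0.1663  0.0236] z 127.8
shift m [-0.0032 -0.0091 -0.0133] turn [-0.0008  0.0007 -0.0002] tcp goal [562.3339 -25.7016 114.4307]
```

```bash
python3 -m handwheel '[[-0.0012,-0.0035,-0.005,0,0,0,140],[-0.001,-0.003,-0.0045,0,0,0,140],[-0.0005,-0.001,-0.0015,0,0,0,140],[0,0,0,0,0,0,140],[0,0,0,0,0,0,140]]' && python3 nav.py 42 -0.6 13
```

```text
time_s: 10.0
eef_pos: [562.9, -24.4, 116.4]
tcp_rot: [0.003, 1.156, -1.911]
contact_force: [0.1, 0.6, -2.1]
opening: 0.618
t 10.00 E [30.072   0.0788  1.7598] plain [-67.3345   0.0901  24.3866] delta 13.08 psi 19.67 roll 0.06 F_nest [-1.7348 -0.131  -1.3316] |F|2.2 open 0.618 tau [ 0.317  -0.1204  0.0166] z 116.4
shift m [-0.0038 -0.0103  0.0052] turn [-0.0009  0.0015 -0.0004] tcp goal [559.1032 -34.7444 121.6274]
```

```bash
python3 -m handwheel '[[-0.0012,-0.0035,0.001,0,0,0,140],[-0.001,-0.003,0.0015,0,0,0,140],[-0.001,-0.002,0.001,0,0,0,140],[0,0,0,0,0,0,140],[0,0,0,0,0,0,140]]' && python3 nav.py 46 -0.6 13
```

```text
time_s: 10.62
eef_pos: [559.6, -33.5, 120.6]
tcp_rot: [0.004, 1.156, -1.909]
contact_force: [1.0, 0.1, -2.2]
opening: 0.621
t 10.62 E [40.3264  0.0283 -0.7166] plain [-57.075    0.0621  21.9322] delta 13.09 psi 19.68 roll 0.10 F_nest [-1.6832  0.9458 -1.5457] |F|2.5 open 0.621 tau [ 0.3506 -0.1184  0.0424] z 120.6
shift m [-0.0016 -0.0042  0.0034] turn [-0.0009  0.0022 -0.0004] tcp goal [558.0264 -37.7586 124.0263]
```

```bash
python3 -m handwheel '[[-0.0006,-0.0015,0.0012,0,0.001,0,140],[-0.0005,-0.0015,0.0012,0,0.001,0,140],[0,0,0,0,0,0,140],[0,0,0,0,0,0,140]]' && python3 nav.py 46 -0.6 13;  python3 -m handwheel '[[-0.0003,-0.0008,0.0006,0,0,0,140],[0,0,0,0,0,0,140],[0,0,0,0,0,0,140]]' && python3 nav.py 46 -0.6 13
```

```text
time_s: 11.12
eef_pos: [558.5, -36.7, 123.1]
tcp_rot: [-0.001, 1.155, -1.914]
contact_force: [0.7, -0.2, -1.9]
opening: 0.618
t 11.12 E [44.496   0.0691 -0.6828] plain [-52.9226   0.0077  21.8915] delta 13.05 psi 19.62 roll -0.02 F_nest [-1.2033  0.6886 -1.4799] |F|2.0 open 0.618 tau [ 0.2685 -0.1181 -0.0669] z 123.1
shift m [-0.0004 -0.0011  0.0009] turn [-0.0009 -0.     -0.0005] tcp goal [558.0264 -37.7586 124.0263]
time_s: 11.5
eef_pos: [558.2, -37.3, 123.7]
tcp_rot: [-0.001, 1.156, -1.914]
contact_force: [0.4, 1.0, -2.8]
opening: 0.617
t 11.50 E [45.4264  0.0438 -0.6767] plain [-51.9875  -0.0358  21.918 ] delta 13.06 psi 19.61 roll -0.02 F_nest [-2.5508  0.0232 -1.5469] |F|3.0 open 0.617 tau [ 0.37   -0.137  -0.0141] z 123.7
shift m [-0.0002 -0.0004  0.0004] turn [-0.0011  0.     -0.0007] tcp goal [558.0264 -37.7586 124.0263]
```

```bash
python3 -m handwheel '[[-0.0003,-0.0008,0.0006,0,0,0,140],[0,0,0,0,0,0,140],[0,0,0,0,0,0,140]]' && python3 nav.py 50 -0.6 13;  python3 -m handwheel '[[-0.0004,-0.001,0.0008,0,0,0,140],[0,0,0,0,0,0,140],[0,0,0,0,0,0,140]]' && python3 nav.py 50 -0.6 13
```

```text
time_s: 11.88
eef_pos: [558.1, -37.4, 123.9]
tcp_rot: [-0.001, 1.157, -1.913]
contact_force: [1.7, 2.8, -4.2]
opening: 0.617
t 11.88 E [45.6895 -0.0037 -0.6623] plain [-51.6929  -0.1455  22.0676] delta 13.14 psi 19.57 roll -0.02 F_nest [-5.081   0.6285 -1.49  ] |F|5.3 open 0.617 tau [ 0.8719 -0.4668  0.0514] z 123.9
shift m [-0.0011 -0.0033  0.0025] turn [-0.0024  0.0005 -0.0014] tcp goal [556.9495 -40.7729 126.4252]
time_s: 12.25
eef_pos: [557.7, -38.3, 124.6]
tcp_rot: [-0.0, 1.157, -1.913]
contact_force: [2.4, 3.8, -4.6]
opening: 0.617
t 12.25 E [46.8614 -0.0182 -0.6219] plain [-50.5114  -0.1806  22.1493] delta 13.16 psi 19.56 roll -0.01 F_nest [-6.2367  0.9615 -1.063 ] |F|6.4 open 0.617 tau [ 1.0132 -0.5456  0.1159] z 124.6
shift m [-0.0008 -0.0025  0.0018] turn [-0.0027  0.0008 -0.0017] tcp goal [556.9495 -40.7729 126.4252]
```

```bash
python3 - <<'E'
from h import *
f=grab('scene');im=f['image'][:,:,::-1]
cv2.imwrite(f'pics/scene6.png',cv2.resize(im[150:240,260:350],None,fx=6,fy=6))
E
```

```text
(no output)
```

View pics/scene6.png

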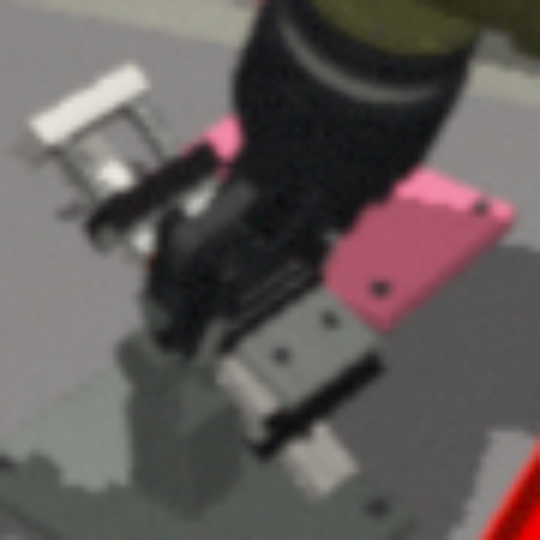

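Contact came at E≈45.6 with about 3.7 N, as expected for the sprung jaw. I'll press on gently.

```bash
python3 -m handwheel '[[-0.0003,-0.001,0.0008,0,0,0,140],[-0.0003,-0.001,0.0008,0,0,0,140],[-0.0003,-0.001,0.0008,0,0,0,140],[0,0,0,0,0,0,140],[0,0,0,0,0,0,140]]' && python3 nav.py 54.5 -0.6 13
```

```text
time_s: 12.92
eef_pos: [556.8, -40.6, 126.6]
tcp_rot: [-0.002, 1.159, -1.913]
contact_force: [2.2, 3.5, -6.1]
opening: 0.616
t 12.93 E [50.0806 -0.066  -0.5946] plain [-47.2561  -0.2913  22.3298] delta 13.25 psi 19.52 roll -0.04 F_nest [-6.8363  0.8879 -2.4603] |F|7.3 open 0.616 tau [ 1.1842 -0.6165  0.1524] z 126.6
shift m [-0.0011 -0.0036  0.0025] turn [-0.0044  0.0008 -0.0022] tcp goal [555.738  -44.1639 129.1239]
```

```bash
python3 -m handwheel '[[-0.0003,-0.001,0.0007,-0.001,0,0,140],[-0.0003,-0.001,0.0007,-0.001,0,0,140],[-0.0003,-0.001,0.0007,0,0,0,140],[0,0,0,0,0,0,140],[0,0,0,0,0,0,140]]' && python3 nav.py 54.8 -0.6 12; python3 -m handwheel '[[-0.0002,-0.0005,0.0004,0,0,0,140],[0,0,0,0,0,0,140],[0,0,0,0,0,0,140]]' && python3 nav.py 54.8 -0.6 8
```

```text
time_s: 13.55
eef_pos: [556.2, -42.3, 128.1]
tcp_rot: [-0.0, 1.16, -1.911]
contact_force: [3.5, 4.9, -7.4]
opening: 0.618
t 13.55 E [52.3693 -0.0601 -0.5545] plain [-44.9434  -0.3623  22.4705] delta 13.31 psi 19.47 roll -0.00 F_nest [-9.067   1.6092 -2.472 ] |F|9.5 open 0.618 tau [ 1.365  -0.7188  0.166 ] z 128.1
shift m [-0.0008 -0.0027  0.0006] turn [-0.0216  0.0076 -0.0033] tcp goal [555.4311 -45.0228 128.6444]
time_s: 13.92
eef_pos: [556.3, -42.0, 128.0]
tcp_rot: [0.0, 1.162, -1.91]
contact_force: [3.0, 5.4, -6.7]
opening: 0.616
t 13.93 E [52.1348 -0.0694 -0.5444] plain [-45.1379  -0.4417  22.6478] delta 13.41 psi 19.43 roll 0.00 F_nest [-8.8721  0.9734 -1.7149] |F|9.1 open 0.616 tau [ 1.3278 -0.6867  0.1679] z 128.0
shift m [-0.0018 -0.0056 -0.0019] turn [-0.089   0.0316 -0.0041] tcp goal [554.4891 -47.6596 126.1267]
```

```bash
python3 -m handwheel '[[-0.0004,-0.0013,0.001,-0.002,0.001,0,140],[-0.0004,-0.0013,0.001,-0.002,0.001,0,140],[-0.0003,-0.0009,0.0007,-0.002,0.001,0,140]]' && python3 nav.py 55 -0.6 13; python3 - <<'E'
from nav import *
prev=None
for d,ez in ((13,-.6),(12,-.6),(11,-.55),(10,-.5),(9,-.45),(8,-.4),(6,-.3),(4,-.2),(2,-.1),(0,0)):
    t,R=goal(55,ez,d)
    if prev: print(d,np.round((t-prev[0]),2),np.round(Ro.from_matrix(R@prev[1].T).as_rotvec(),4))
    prev=(t,R)
E
```

```text
time_s: 14.3
eef_pos: [555.3, -44.4, 129.9]
tcp_rot: [-0.003, 1.157, -1.912]
contact_force: [4.8, 6.4, -8.1]
opening: 0.622
t 14.30 E [55.2898 -0.0927 -0.3914] plain [-42.0836  -0.5889  22.3721] delta 13.16 psi 19.35 roll -0.08 F_nest [-10.9561   2.4062  -1.9363] |F|11.4 open 0.622 tau [ 1.7617 -0.8531  0.1675] z 129.9
shift m [ 0.0003 -0.0001 -0.0004] turn [-0.003  -0.0003 -0.0048] tcp goal [555.6034 -44.5407 129.4238]
12 [-0.23 -0.63 -0.66] [-0.0164  0.0059  0.    ]
11 [-0.22 -0.62 -0.61] [-0.0164  0.0059 -0.    ]
10 [-0.22 -0.63 -0.6 ] [-0.0164  0.0059  0.    ]
9 [-0.23 -0.64 -0.58] [-0.0164  0.0059 -0.    ]
8 [-0.23 -0.65 -0.57] [-0.0164  0.0059 -0.    ]
6 [-0.47 -1.32 -1.1 ] [-0.0329  0.0117  0.    ]
4 [-0.49 -1.36 -1.05] [-0.0329  0.0117  0.    ]
2 [-0.5 -1.4 -1. ] [-0.0329  0.0117 -0.    ]
0 [-0.51 -1.43 -0.94] [-0.0329  0.0117  0.    ]
```

```bash
python3 -m handwheel '[[-0.0003,-0.0009,-0.0007,-0.022,0.008,-0.001,140],[-0.0004,-0.001,-0.0007,-0.022,0.008,-0.001,140],[-0.0004,-0.001,-0.0007,-0.022,0.008,-0.001,140]]' && python3 nav.py 55 -0.5 8
```

```text
time_s: 14.68
eef_pos: [554.5, -46.7, 127.0]
tcp_rot: [-0.004, 1.088, -1.915]
contact_force: [4.3, 6.4, -7.8]
opening: 0.619
t 14.68 E [54.8231 -0.1959 -0.4118] plain [-43.8995  -0.48    15.518 ] delta 9.17 psi 19.48 roll -0.10 F_nest [-10.6686   1.9285  -1.7246] |F|11.0 open 0.619 tau [ 1.5967 -0.9031  0.281 ] z 127.0
shift m [-0.     -0.0011 -0.0007] turn [-0.0197  0.0052 -0.0023] tcp goal [554.4554 -47.7539 126.3267]
```

```bash
python3 -m handwheel '[[-0.0003,-0.0009,-0.0006,-0.022,0.008,-0.001,140],[-0.0003,-0.001,-0.0006,-0.022,0.007,-0.001,140],[-0.0003,-0.001,-0.0006,-0.022,0.007,-0.001,140]]' && python3 nav.py 55 -0.2 4
```

```text
time_s: 15.05
eef_pos: [553.8, -48.8, 124.2]
tcp_rot: [-0.001, 1.018, -1.914]
contact_force: [3.5, 5.4, -7.6]
opening: 0.619
t 15.05 E [53.9611 -0.2443 -0.3488] plain [-45.6315  -0.2978   8.6678] delta 5.17 psi 19.62 roll -0.03 F_nest [-9.5464  1.4605 -2.3533] |F|9.9 open 0.619 tau [ 1.607  -0.7406  0.204 ] z 124.2
shift m [-0.0003 -0.0016  0.0001] turn [-0.0195  0.0064 -0.0003] tcp goal [553.5171 -50.3802 124.2506]
```

```bash
python3 -m handwheel '[[-0.0003,-0.0012,0.0006,-0.002,0.001,0,140],[-0.0003,-0.0012,0.0005,-0.006,0.002,0,140]]' && python3 nav.py 55.3 -0.2 4
```

```text
time_s: 15.3
eef_pos: [553.3, -50.1, 124.4]
tcp_rot: [-0.002, 1.011, -1.915]
contact_force: [3.2, 7.9, -7.3]
opening: 0.622
t 15.30 E [55.157  -0.1609 -0.6023] plain [-44.4985  -0.3491   7.6891] delta 4.76 psi 19.53 roll -0.07 F_nest [-11.2337   0.3648  -0.7099] |F|11.3 open 0.622 tau [ 1.8504 -0.7079  0.0239] z 124.4
shift m [ 0.0001 -0.0005 -0.    ] turn [-0.0129  0.0032 -0.0014] tcp goal [553.4363 -50.6063 124.4305]
```

```bash
python3 -m handwheel '[[-0.0004,-0.0011,-0.0004,-0.018,0.006,0,140],[-0.0004,-0.0012,-0.0004,-0.02,0.007,0,140]]' && python3 nav.py 55.2 0 0
```

```text
time_s: 15.55
eef_pos: [552.7, -51.7, 123.2]
tcp_rot: [-0.001, 0.971, -1.913]
contact_force: [4.0, 7.5, -7.4]
opening: 0.621
t 15.55 E [55.1497 -0.214  -0.5592] plain [-44.7543  -0.416    3.8177] delta 2.51 psi 19.52 roll -0.04 F_nest [-11.171    1.2266  -0.9017] |F|11.3 open 0.621 tau [ 1.6683 -0.7517  0.1775] z 123.2
shift m [-0.0003 -0.0017 -0.0008] turn [-0.0415  0.014  -0.002 ] tcp goal [552.4528 -53.3591 122.4271]
```

```bash
python3 -m handwheel '[[-0.0003,-0.0012,-0.0003,-0.02,0.007,-0.001,140],[-0.0003,-0.0011,-0.0003,-0.017,0.006,-0.001,140]]' && python3 nav.py 54 0 0
```

```text
time_s: 15.8
eef_pos: [552.2, -53.1, 122.0]
tcp_rot: [-0.001, 0.933, -1.914]
contact_force: [3.7, 6.4, -7.3]
opening: 0.619
t 15.80 E [54.931 -0.219 -0.488] plain [-45.0677  -0.329    0.0128] delta 0.29 psi 19.58 roll -0.05 F_nest [-10.1645   1.2977  -1.4776] |F|10.4 open 0.619 tau [ 1.7134 -0.5974  0.101 ] z 122.0
shift m [ 0.0005  0.0007 -0.0003] turn [-0.005   0.0009 -0.0008] tcp goal [552.7759 -52.4548 121.7074]
```

```bash
python3 -m handwheel '[[0.0002,0.0006,-0.0003,-0.004,0.001,0,140],[0.0002,0.0006,-0.0003,-0.003,0.001,0,140],[0.0002,0.0005,-0.0003,-0.002,0.001,0,140]]' && python3 nav.py 50 0 0
```

```text
time_s: 16.18
eef_pos: [553.0, -50.6, 120.0]
tcp_rot: [-0.002, 0.924, -1.914]
contact_force: [2.0, 3.2, -6.9]
opening: 0.626
t 16.18 E [51.4296 -0.2854 -0.1453] plain [-48.5696  -0.5175  -0.4697] delta -0.19 psi 19.49 roll -0.07 F_nest [-7.1443  0.8203 -3.3053] |F|7.9 open 0.626 tau [ 1.4828 -0.6656  0.1987] z 120.0
shift m [ 0.0008  0.0012 -0.0006] turn [ 0.0026 -0.0023 -0.0019] tcp goal [553.8528 -49.4406 119.3085]
```

```bash
python3 -m handwheel '[[0.0001,0.0003,-0.0003,0,0,0,140],[0,0.0001,-0.0001,0,0,0,140]]' && python3 nav.py 50 0 0;  python3 -m handwheel '[[0,0,0,0,0,0,140],[0,0,0,0,0,0,140]]' && python3 nav.py 50 0 0
```

```text
time_s: 16.42
eef_pos: [553.3, -49.9, 119.1]
tcp_rot: [-0.002, 0.925, -1.913]
contact_force: [2.7, 5.2, -5.8]
opening: 0.618
t 16.43 E [50.3098 -0.2616 -0.4073] plain [-49.6896  -0.5403  -0.6481] delta -0.14 psi 19.46 roll -0.08 F_nest [-8.13    0.7486 -1.1447] |F|8.2 open 0.618 tau [ 1.3868 -0.5969  0.2071] z 119.1
shift m [0.0006 0.0004 0.0002] turn [ 0.0018 -0.0021 -0.0024] tcp goal [553.8528 -49.4406 119.3085]
time_s: 16.68
eef_pos: [553.4, -49.6, 118.9]
tcp_rot: [-0.002, 0.926, -1.913]
contact_force: [2.3, 4.8, -5.0]
opening: 0.616
t 16.68 E [49.9296 -0.2266 -0.4349] plain [-50.0699  -0.5242  -0.597 ] delta -0.09 psi 19.45 roll -0.07 F_nest [-7.2802  0.5263 -0.8281] |F|7.3 open 0.616 tau [ 1.3678 -0.4814  0.0527] z 118.9
shift m [0.0004 0.0001 0.0004] turn [ 0.0011 -0.0018 -0.0028] tcp goal [553.8528 -49.4406 119.3085]
```

```bash
python3 -m handwheel '[[0.0001,0.0003,-0.0001,0,0,0,140],[0.0001,0.0003,-0.0001,0,0,0,140],[0,0,0,0,0,0,140]]' && python3 nav.py 50 0 0;  python3 -m handwheel '[[0.0001,0.0003,-0.0002,0,0,0,140],[0,0,0,0,0,0,140]]' && python3 nav.py 50 0 0
```

```text
time_s: 17.05
eef_pos: [553.6, -48.9, 118.5]
tcp_rot: [-0.002, 0.926, -1.913]
contact_force: [2.2, 2.3, -5.7]
opening: 0.619
t 17.05 E [49.1274 -0.2347 -0.3612] plain [-50.872   -0.5511  -0.4926] delta -0.08 psi 19.43 roll -0.08 F_nest [-5.7041  1.2552 -2.7867] |F|6.5 open 0.619 tau [ 1.226  -0.5052  0.0985] z 118.5
shift m [ 0.0002 -0.0005  0.0008] turn [ 0.0007 -0.0018 -0.0029] tcp goal [553.8528 -49.4406 119.3085]
time_s: 17.3
eef_pos: [553.6, -48.9, 118.4]
tcp_rot: [-0.002, 0.926, -1.913]
contact_force: [1.4, 3.3, -5.0]
opening: 0.62
t 17.30 E [49.093  -0.2374 -0.3308] plain [-50.9064  -0.5259  -0.5157] delta -0.11 psi 19.45 roll -0.08 F_nest [-5.8414  0.1898 -1.9066] |F|6.1 open 0.620 tau [ 1.105  -0.4586  0.0715] z 118.4
shift m [ 0.0002 -0.0005  0.0009] turn [ 0.0013 -0.002  -0.0025] tcp goal [553.8528 -49.4406 119.3085]
```

```bash
python3 -m handwheel '[[0.0001,0.0003,-0.0002,0,0,0,140],[0.0001,0.0003,-0.0002,0,0,0,140],[0,0,0,0,0,0,140]]' && python3 nav.py 50 0 0;  python3 -m handwheel '[[0.0001,0.0003,-0.0002,0,0,0,140],[0.0001,0.0002,-0.0001,0,0,0,140],[0,0,0,0,0,0,140]]' && python3 nav.py 50 0 0
```

```text
time_s: 17.68
eef_pos: [553.7, -48.9, 118.4]
tcp_rot: [-0.003, 0.925, -1.914]
contact_force: [-0.4, 1.5, -3.6]
opening: 0.619
t 17.68 E [49.0042 -0.2638 -0.2857] plain [-50.995   -0.5058  -0.5897] delta -0.17 psi 19.49 roll -0.09 F_nest [-3.169  -0.8493 -2.0846] |F|3.9 open 0.619 tau [ 0.8908 -0.2433  0.1138] z 118.4
shift m [ 0.0002 -0.0006  0.0009] turn [ 0.0023 -0.0025 -0.0019] tcp goal [553.8528 -49.4406 119.3085]
time_s: 18.05
eef_pos: [553.7, -48.8, 118.4]
tcp_rot: [-0.003, 0.924, -1.915]
contact_force: [-0.4, 0.1, -1.9]
opening: 0.614
t 18.05 E [48.9301 -0.2396 -0.2391] plain [-51.0688  -0.4488  -0.6473] delta -0.23 psi 19.51 roll -0.10 F_nest [-1.1208 -0.3623 -1.573 ] |F|2.0 open 0.614 tau [ 0.4689 -0.0475  0.0858] z 118.4
shift m [ 0.0002 -0.0006  0.0009] turn [ 0.0033 -0.0029 -0.0014] tcp goal [553.8528 -49.4406 119.3085]
```

```bash
python3 - <<'E'
from h import *
import pickle
f=grab('scene');im=f['image'][:,:,::-1]
cv2.imwrite(f'pics/scene7.png',cv2.resize(im[150:240,260:350],None,fx=6,fy=6))
f=grab('wrist');pickle.dump(f,open('w7.pkl','wb'));cv2.imwrite('pics/wrist7.png',f['image'][:,:,::-1])
E
```

```text
(no output)
```

View pics/wrist7.png

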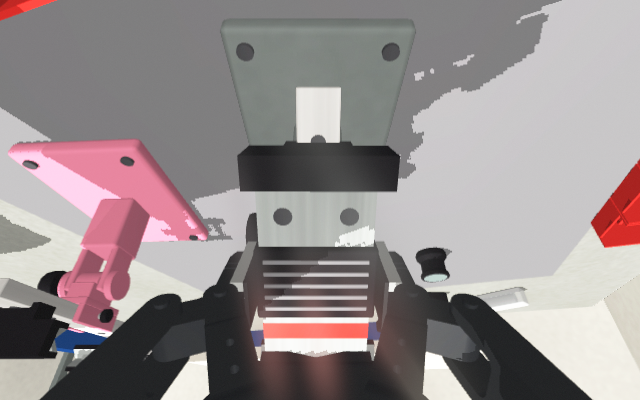

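View pics/scene7.png

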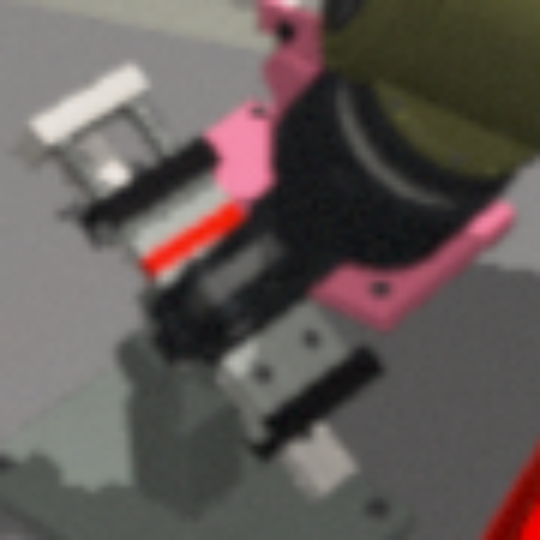

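The wrist view shows the plain end in the lower jaw (238–399, 145–190) with the gauge centred (257–377). The scene crop shows the red end in the upper jaw, and the wrist force is down to the gauge's weight. I'll release it slowly.

```bash
python3 -m handwheel '[[0,0,0,0,0,0,96],[0,0,0,0,0,0,92],[0,0,0,0,0,0,86],[0,0,0,0,0,0,78],[0,0,0,0,0,0,70],[0,0,0,0,0,0,60],[0,0,0,0,0,0,60]]' 20 && python3 nav.py 50 30 0
```

```text
time_s: 19.02
eef_pos: [554.3, -48.6, 119.1]
tcp_rot: [0.0, 0.924, -1.912]
contact_force: [-0.7, 0.1, -0.4]
opening: 0.764
t 19.02 E [49.0351  0.1864  0.5769] plain [-50.9642   0.0623   0.2299] delta -0.20 psi 19.57 roll 0.01 F_nest [-0.0786 -0.715  -0.4255] |F|0.8 open 0.764 tau [ 0.2586 -0.1504  0.0107] z 119.1
shift m [0.0056 0.0161 0.0242] turn [ 0.0034 -0.0009 -0.0017] tcp goal [559.9059 -32.4978 143.3148]
```

```bash
python3 - <<'E'
from h import *
f=grab('wrist');cv2.imwrite('pics/wrist8.png',f['image'][:,:,::-1])
E
```

```text
(no output)
```

View pics/wrist8.png

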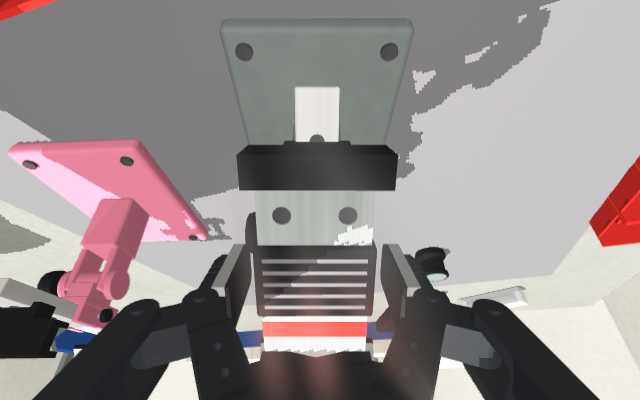

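The fingers are clear on both sides (x about 245 and 385, grip at 255–376). I'll retreat square out of the cradle.

```bash
python3 -m handwheel '[[0.001,0.003,0.004,0,0,0,60],[0.002,0.006,0.008,0,0,0,60],[0.004,0.011,0.016,0,0,0,60],[0.005,0.014,0.02,0,0,0,60],[0.006,0.017,0.025,0,0,0,60],[0.006,0.017,0.025,0,0,0,60],[0.006,0.017,0.025,0,0,0,60],[0,0,0,0,0,0,60],[0,0,0,0,0,0,60]]' && python3 nav.py 50 130 0
python3 - <<'E'
from h import *
import pickle
for n in('top','scene','wrist'):
    f=grab(n);pickle.dump(f,open(n+'9.pkl','wb'));im=f['image'][:,:,::-1]
    c=im if n=='wrist' else (im[140:270,240:380] if n=='scene' else im)
    cv2.imwrite(f'pics/{n}9.png',cv2.resize(c,None,fx=4.4,fy=4.4) if n=='scene' else c)
E
```

```text
time_s: 20.2
eef_pos: [585.0, 41.6, 249.0]
tcp_rot: [0.002, 0.926, -1.91]
contact_force: [0.9, -1.3, -0.8]
opening: 0.763
t 20.20 E [ 50.8048  -1.2781 161.5777] plain [-49.195   -1.4473 161.4197] delta -0.09 psi 19.54 roll 0.05 F_nest [ 0.2862  1.2948 -1.2115] |F|1.8 open 0.763 tau [ 0.2421 -0.0397 -0.005 ] z 249.0
shift m [-0.0049 -0.0176 -0.0257] turn [ 0.0018  0.0003 -0.0028] tcp goal [580.0828  23.9784 223.3356]
```

View pics/wrist9.png

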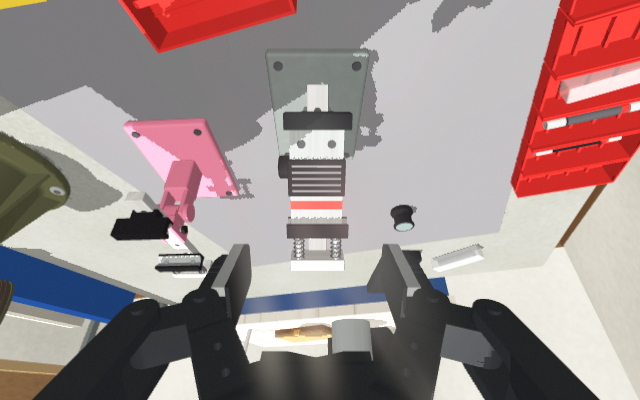

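View pics/scene9.png

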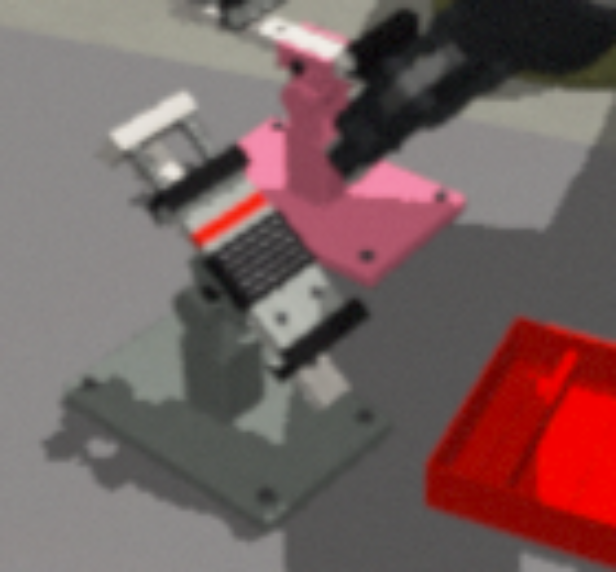

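View pics/top9.png

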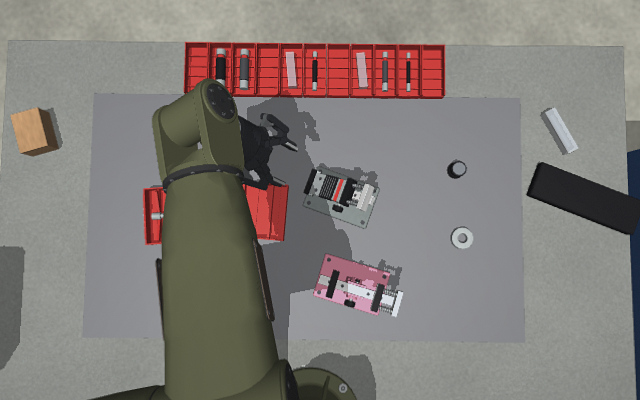

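The gauge sits clamped between both jaws with its red band at the upper end. I'll check its pose numerically.

```bash
python3 - <<'E'
from nav import *
f=pickle.load(open('wrist9.pkl','rb'));im=f['image'];C=cloud(f);N=C@A0.T-O
def st(n,m):
    P=N[m];print(n,m.sum(),np.percentile(P,[2,50,98],axis=0).round(1).tolist()); 
x,y,z=N[...,0],N[...,1],N[...,2]
inr=(abs(y)<34)
blade=inr&(abs(z-3)<2)&(abs(x)<44)&(abs(x)>20);st('blade top',blade)
P=N[blade];c=P.mean(0);n=np.linalg.svd(P-c,full_matrices=0)[2][2];n*=np.sign(n[2]);print('normal',n)
grip=inr&(z>4)&(abs(x)<20);st('grip top',grip)
hsv=cv2.cvtColor(im,cv2.COLOR_RGB2HSV)
st('red',inr&(hsv[...,1]>100)&(abs(x)<45))
for a,b,l in((-64,-44,'lower'),(40,64,'upper')):
    m=inr&(x>a)&(x<b)&(z>8.5);st(l+' jaw top',m); 
u=np.argwhere(blade)
P=N[blade];r=cv2.minAreaRect(P[P[:,0]<0][:,:2].astype(np.float32));print(r)
r=cv2.minAreaRect(N[grip][:,:2].astype(np.float32));print('grip',r)
E
```

```text
blade top 2585 [[-43.2, -24.7, 1.7], [-22.3, -0.8, 3.1], [42.7, 23.1, 4.5]]
normal [-0.001  -0.0012  1.    ]
grip top 17765 [[-19.1, -32.0, 5.4], [-12.1, 3.2, 222.1], [11.1, 32.6, 235.5]]
red 407 [[22.8, -24.1, 2.0], [26.7, -0.6, 3.2], [30.6, 22.7, 4.5]]
lower jaw top 1162 [[-59.5, -28.7, 9.0], [-52.8, -0.0, 10.5], [-45.9, 28.8, 11.9]]
upper jaw top 851 [[45.4, -28.1, 9.0], [52.0, 0.4, 10.6], [59.3, 28.8, 11.9]]
((-32.00403594970703, -0.7168941497802734), (23.9669246673584, 49.86761474609375), 0.034257497638463974)
grip ((-0.24270248413085938, -0.004657745361328125), (39.507568359375, 67.9892349243164), 0.0041620065458118916)
```

```bash
python3 -c "
from workcell import bot
print(bot.job_done())"
```

```text
the job is handed in; nothing more can be done
None
```

The flat gauge is clamped in the grey spring holder, red-banded end up, and the job was handed in at about 20 s of the 54 s limit. I picked it from its bin by the grip and pushed the red end into the sprung upper jaw at 13° nose-down. Contact came at about 4 N, close to the expected jaw position. I pressed nearly to the stop at roughly 9–10 N, lowered the plain end and let it back into the lower jaw. I released only once the wrist force had dropped to the gauge's weight.

**Last checks (wrist-camera depth):**
- **Seating:** the blade is parallel to the jaws within about 0.1°. Its top face reads +3.1 mm against a nominal +3.
- **Upper jaw:** its lip reads about s+45.4 mm, against the expected s+46 when clamped.
- **Centring:** the gauge is about 0.7 mm off the middle across the jaws.
- **Other items:** the ring gauge and loupe sit at the same pixels as at the start. The plug gauge was mostly hidden by the arm in the last top view, but nothing went near it.

**One disagreement:** just before release, the arm's own reading of the gauge position was about 1 mm short of nominal along the slope. Calibration error or slight slip in the fingers would explain it, and the camera check after release shows the gauge seated.

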